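# Set a pinion shaft in a V-block and ease the clamp screw a quarter turn

### The job

Set the pinion shaft up for a runout check: slide it along the vee of the V-block until its shoulder is fully home against the end face of the block. Then turn the clamp's thumbscrew clockwise until it seats, and back it off a quarter turn so that the shaft stays captive but can turn freely. Finish still gripping the thumbscrew, holding it at that setting so that I can tighten the lock nut under it; keep the shaft down in the vee throughout and leave the other things on the plate where they are.

Things in the scene. Friction and masses are not known exactly. Their poses are not given: they have to be found in the camera images.
- vblock: Fixed steel V-block on a dark granite plate (plate top 60 mm above the work surface): 70 (x) x 90 (y) x 50 mm high, origin at the centre of its underside, z up. Its 90-degree vee runs along y; the shaft's pinion end is on its -y side. A clamp bridge crosses above its middle along x: 92 mm long, 20 wide, underside 74 and top 88 mm over the origin, a leg at each end. A push does not move it.
- vblock_face (a point): point in the plane of the V-block's -y end face (45 mm from the block's centre), at the height of the shaft axis (45.6 mm above the block's underside); its axes are those of the block. The shoulder of the shaft is home when it touches this face.
- shoulder (a point): loose steel pinion shaft, 0.8 kg, in the vee: point on its axis, in the plane of the shoulder's face that looks to the block. y runs along the shaft to its tail. Toward +y: 22 mm diameter shaft, 156 mm long. Toward -y: shoulder 34 mm diameter, 16 long, then the pinion. At the start 10 to 28 mm short of the block; a push of 3 to 12 N along y slides it.
- pinion (a point): centre of the toothed pinion at the end of the same shaft, on the axis: 46 mm diameter, 18 mm long along y; its flat outer end face is 9 mm from this point toward -y (34 mm from the shoulder point)
- knob (a point): the thumbscrew's round knurled steel head, 30 mm diameter, 24 mm tall, upright over the middle of the clamp bridge: point on its axis, 11 mm below its top, 29 mm above the bridge's top and 117 mm above the block's underside. Grip it at any yaw. A dark slot across its top turns with it. Under it, on the bridge, lies the lock nut: 23 mm diameter, 7 mm tall.
- thumbscrew (a joint): angle in rad by which the thumbscrew is unscrewed from its seat: 0 = seated with its pad on the shaft (a firm stop); grows anticlockwise seen from above, up to 6.5. Right-hand thread: clockwise tightens, 1.5 mm a turn. Friction of 0.06 N m keeps it where it is left. It starts 2.0 to 3.2 rad off its seat.
- dial_stand: bystander: dial indicator on a magnetic stand, base 50 x 60 mm, 220 mm tall; its arm and dial reach about 110 mm toward its -y; origin under the base
- ring_gauge: bystander: steel ring gauge lying flat, 68 mm diameter, 20 mm tall; origin at its underside
- spare_gear: bystander: dark steel gear lying flat, 68 mm diameter, 14 mm thick, hub to 22 mm; origin at its underside
- block_case: bystander: open wooden case of gauge blocks, 75 x 110 mm, 31 mm tall; origin at its underside

How it is judged:
By the outcome, as a careful person would: the job done as asked, in the order asked, and still so for the second after the job is handed in, while the arm keeps its last pose, push and grip.
It also fails if it takes over 64 s, if anything falls off the work surface, if the arm or the gripper's body presses on something with over 40 N, if the wrist force passes 120 N, or if a joint passes its speed limit or range.

### The arm

A 6-joint arm with a two-finger parallel gripper is mounted at the origin on the work surface. World frame = base frame: x ahead of the robot, y to its left, z up, the work surface at z = 0. Lengths are in m, angles in rad, forces in N, time in s.
With the tool pointing down it reaches from about 0.3 to 0.875 m from the base axis. Payload 6.4 kg.
Tool frame: the origin (TCP) lies midway between the tips of the shut fingers; the grasp point (between the pads) lies ctrl.grip_depth behind it (ctrl.grip_depth is the distance from the TCP to the grasp point, in m); x points along the fingers, y is the direction in which the jaws open and shut, and the axes are right-handed (so a half turn about x gives the same grasp; the last joint's range is limited). The gripper opens to 85 mm and grips with 20 to 120 N. Pads are 22 mm wide; open, the fingers measure 114 mm over their backs; the gripper's body (76 mm by 85 mm) begins 54 mm behind the grasp point. The pads swing forward as they close: fully open they stand 13 mm farther back than shut.
Start: joints at [-1.525, 0.181, 1.607, -0, 1.354, -0.206], TCP at [0.143, -0.557, 0.231] pointing down, gripper open.
Joint ranges: [-2.99, 2.99], [-0.89, 2.07], [0.3, 2.58], [-1.14, 4.28], [0, 2.63], [-3.12, 3.12]. Speed limits (rad/s): [2.57, 2.57, 3.01, 3.14, 3.14, 3.14].

### API

Orientations are given as a unit quaternion [w, x, y, z].
In Python, from bench import ctrl gives the robot as it stands.
- The arm moves only by the shell command python3 -m creep 'ROWS'. ROWS is text: rows parted by semicolons, each of 7 numbers parted by spaces: the opening, from 0 (shut) to 1 (fully open), then the shift along the tool's x, y, z in cm, then the turn, a rotation vector about the tool's x, y, z in rad. In form: claw x y z ax ay az; .... A call has 1 to 10 rows; each row shifts and turns the pose as measured when the row begins, along the tool's axes as they then stand; what a row does not reach is not made up. A row lasts 1/8 s, in which the tool goes at most 62.5 mm and 10.7 degrees, less where a joint would pass 70% of its speed; a pose out of reach is approached as far as the arm can. A call with a gripper value outside its range is refused whole. The fingers move at their own pace and stop on an object; the grip force is fixed at half the most. Time passes only in rows, so rows that do not move let the fingers close. It gives the time, the measured TCP pose, the force and the opening at its end, in the units of the state.
- ctrl.get_obs(): the state, without advancing time (a new reading comes with each control period).
- ctrl.camera(name): name is "scene" or "side" or "wrist"; returns (picture, depth): 400x640x3 uint8, blue, green, red; 400x640 float32, m along the optical axis (not along the pixel's ray), 0 where there is no reading.
- ctrl.calibration(name): a dict with "mtx" (3x3 intrinsics, pixels), "distortion" ([k1, k2, p1, p2, k3] as OpenCV has them; the pictures are not rectified), "R" (3x3) and "t" (3): a world point X has camera coordinates R X + t; the wrist camera has in their place "tool_from_camera" (4x4, takes a point from camera to tool coordinates, whose origin is the TCP and whose axes are the tool frame's). Camera axes: x right, y down, z forward; pixel columns grow to the right and rows downward; lengths in m; the calibration is good to about 2 mm. A picture is of the moment at which its call begins: read the wrist's pose just before it. calibration takes no time and is no camera call.
- ctrl.hand_in(): hands the job in, once; it reports no verdict.
Trained networks look in the newest picture that a camera, given by its name, has taken for a name from the list of things; names that differ only in an ending like _2 or _b are one class to them, and where a whole thing is asked for, a point or a joint stands for the part that bears it (a point fixed in the world has none). Each returns a list of dicts, best first, with "confidence" (0 to 1); they miss things now and then, are a little off and sometimes report something else, mostly with a low value. They report only what shows in the picture. A call takes as long as a camera call.
- ctrl.find_in(query, camera): "rect" ([left, top, right, bottom] in pixels, round what is visible of it).
The state is a dict: "time_s": time; "q": joint angles; "dq": joint speeds; "joint_efforts": joint torques, N m; "eef_pos": TCP position; "eef_rot": TCP orientation; "wrist_force": force on the tool from outside, world axes, zero at the start; "torque": the same for the moment, N m; "opening": opening from 0.0 (shut) to 1.0 (fully open).
Only numpy, scipy, OpenCV 4.12 (cv2) and the standard library are available. Lean on these libraries where they do the work, as an engineer would, in place of code of your own. Each camera call takes 0.05 s, during which the arm holds its last target.

## Working session

There is one attempt and no reset: what is moved stays moved. The work goes in short steps, Python scripts to look and compute and a shell command to move; the robot and the scene stay as the last step left them, time stands still between calls to the robot, and variables do not carry over. Pictures are saved under pics/ and viewed, and the job is handed in when it is done.

```bash
ls; mkdir -p pics
cat > h.py <<'E'
import numpy as np, cv2
from bench import ctrl
from scipy.spatial.transform import Rotation as R
def rot(q): return R.from_quat([q[1],q[2],q[3],q[0]])
def snap(cam,fn):
    o=ctrl.get_obs(); im,d=ctrl.camera(cam); cv2.imwrite('pics/'+fn+'.png',im); np.savez('pics/'+fn+'.npz',d=d,p=o['eef_pos'],q=o['eef_rot']); return o,im,d
def towor(cam,uv,z,o):
    c=ctrl.calibration(cam); uv=np.array(uv,float).reshape(-1,1,2); z=np.array(z).reshape(-1,1)
    n=cv2.undistortPoints(uv,np.array(c['mtx']),np.array(c['distortion'])).reshape(-1,2)
    X=np.hstack([n*z,z])
    if cam=='wrist':
        T=np.array(c['tool_from_camera']); X=X@T[:3,:3].T+T[:3,3]
        return rot(o['eef_rot']).apply(X)+o['eef_pos']
    return (X-np.array(c['t']))@np.array(c['R'])
def proj(cam,P,o):
    c=ctrl.calibration(cam); P=np.atleast_2d(P)
    if cam=='wrist':
        T=np.array(c['tool_from_camera']); X=rot(o['eef_rot']).inv().apply(P-o['eef_pos']); X=(X-T[:3,3])@T[:3,:3]
    else: X=P@np.array(c['R']).T+np.array(c['t'])
    return cv2.projectPoints(X,np.zeros(3),np.zeros(3),np.array(c['mtx']),np.array(c['distortion']))[0].reshape(-1,2)
E
python3 - <<'E'
from h import *
for c in ['scene','side','wrist']:
    o,im,d=snap(c,c+'0')
    for n in ['vblock','knob','pinion','dial_stand','ring_gauge','spare_gear','block_case']:
        r=ctrl.find_in(n,c)
        print(c,n,[(np.round(a['rect']).tolist(),round(a['confidence'],2)) for a in r[:2]])
print(o, ctrl.grip_depth)
E
```

```text
pics
scene vblock [([296.0, 182.0, 343.0, 243.0], 0.61)]
scene knob [([315.0, 182.0, 326.0, 198.0], 0.55)]
scene pinion [([279.0, 204.0, 360.0, 232.0], 0.8)]
scene dial_stand [([448.0, 161.0, 495.0, 254.0], 0.87), ([314.0, 183.0, 326.0, 200.0], 0.75)]
scene ring_gauge [([188.0, 258.0, 225.0, 287.0], 0.64), ([447.0, 162.0, 495.0, 254.0], 0.32)]
scene spare_gear [([183.0, 207.0, 214.0, 227.0], 0.72)]
scene block_case [([372.0, 148.0, 418.0, 174.0], 0.57)]
side vblock [([288.0, 192.0, 334.0, 253.0], 0.88)]
side knob [([306.0, 192.0, 322.0, 211.0], 0.67), ([344.0, 150.0, 369.0, 170.0], 0.4)]
side pinion [([300.0, 183.0, 326.0, 258.0], 0.65)]
side dial_stand [([180.0, 262.0, 252.0, 370.0], 0.88), ([374.0, 317.0, 416.0, 378.0], 0.71)]
side ring_gauge [([282.0, 145.0, 310.0, 164.0], 0.61)]
side spare_gear [([373.0, 316.0, 417.0, 378.0], 0.64), ([347.0, 152.0, 370.0, 169.0], 0.58)]
side block_case [([373.0, 315.0, 415.0, 378.0], 0.56)]
wrist vblock []
wrist knob []
wrist pinion []
wrist dial_stand []
wrist ring_gauge []
wrist spare_gear []
wrist block_case []
{'time_s': 0.8, 'q': array([-1.52529936e+00,  1.80777644e-01,  1.60694236e+00, -6.39157787e-06,
        1.35383635e+00, -2.06293915e-01]), 'dq': array([-3.06407791e-04, -8.14104963e-04,  7.01026660e-04,  4.49800290e-04,
       -5.31097859e-05, -1.34124967e-03]), 'joint_efforts': array([ 4.66531492e-04, -4.44790363e+01, -3.51667321e+01, -1.64125331e-04,
        6.04128290e-04, -5.22029353e-06]), 'eef_pos': array([ 0.1432747 , -0.55689794,  0.23132894]), 'eef_rot': array([-0.08879964, -0.70150719, -0.08877441,  0.70151365]), 'wrist_force': array([-0.73042705, -0.50949867,  0.05670575]), 'torque': array([ 0.0158915 ,  0.01752173, -0.00369371]), 'opening': 0.9963447295563043} 0.0187
```

View pictures.

Run:
```python
import cv2,numpy as np
for c,b in [('scene',(150,120,520,320)),('side',(170,110,440,390))]:
    im=cv2.imread(f'pics/{c}0.png')[b[1]:b[3],b[0]:b[2]]
    s=min(800/im.shape[1],600/im.shape[0]); cv2.imwrite(f'pics/{c}0z.png',cv2.resize(im,None,fx=s,fy=s,interpolation=cv2.INTER_CUBIC))
```

```text
(no output)
```

View pics/scene0z.png

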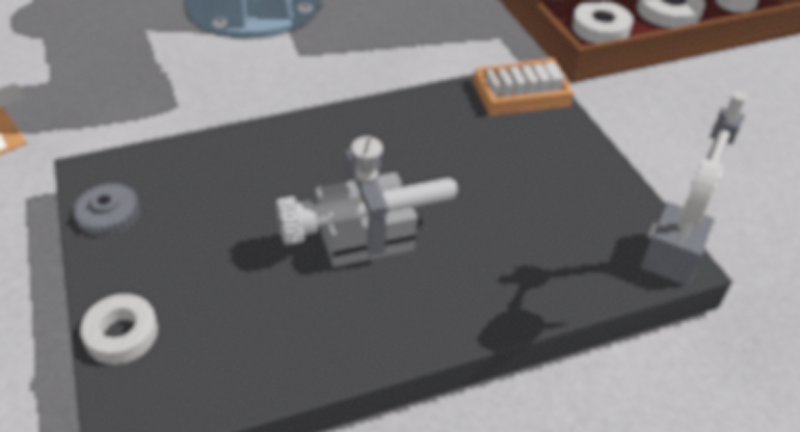

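View pics/side0z.png

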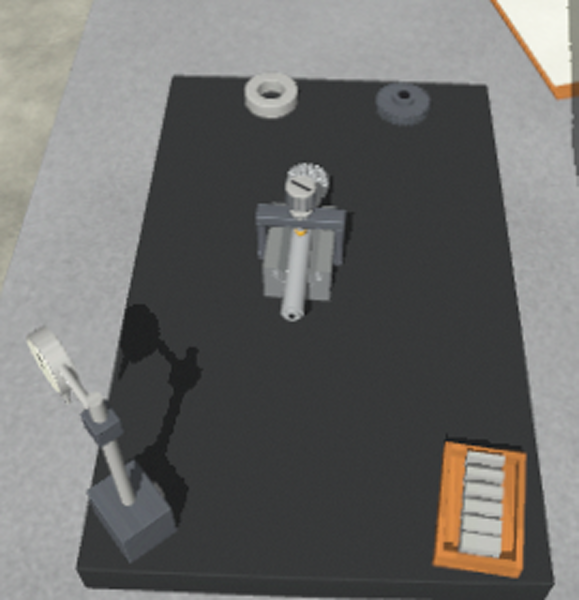

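View pics/wrist0.png

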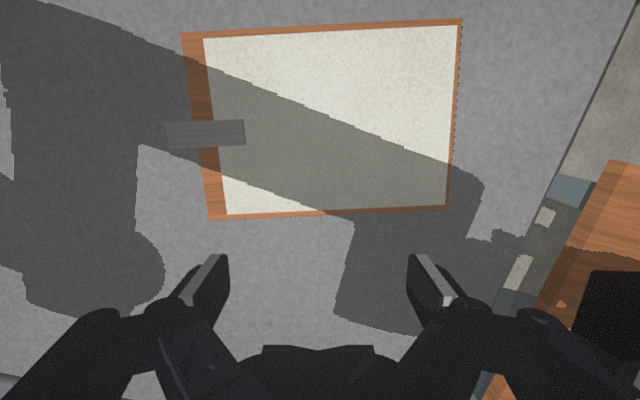

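Run:
```python
from h import *
o=ctrl.get_obs()
for c in ['scene','side']:
    d=np.load(f'pics/{c}0.npz')['d']
    v,u=np.mgrid[0:400,0:640]; P=towor(c,np.stack([u,v],-1).reshape(-1,2),d.reshape(-1),o).reshape(400,640,3)
    b={'scene':(270,170,370,250),'side':(285,175,340,270)}[c]
    Q=P[b[1]:b[3],b[0]:b[2]].reshape(-1,3); Q=Q[(Q[:,2]>0.07)&(Q[:,2]<0.25)]
    print(c,len(Q),Q.min(0),Q.max(0))
    k=Q[Q[:,2]>0.182]; print('knobtop',k.mean(0),np.median(k,0),k.max(0),k.min(0),len(k))
    k=Q[(Q[:,2]>0.16)]; print('knob',k.max(0),k.min(0),len(k))
    k=Q[(Q[:,2]>0.112)&(Q[:,2]<0.133)]; print('shaft top', len(k)); 
    np.save(f'pics/{c}Q.npy',Q)
    for nm,uv in ({'pin':(285,222),'tail':(355,206)} if c=='scene' else {'pin':(322,193),'tail':(307,250)}).items():
        print(nm,P[uv[1],uv[0]])
    for n,bb in ({'dial':(448,161,495,254),'ring':(188,258,225,287),'gear':(183,207,214,227),'case':(372,148,418,174)} if c=='scene' else {'dial':(180,262,252,370),'case':(373,315,415,378)}).items():
        q=P[bb[1]:bb[3],bb[0]:bb[2]].reshape(-1,3); q=q[(q[:,2]>.066)&(q[:,2]<.4)]; print(n,q.min(0).round(3),q.max(0).round(3))
```

```text
scene 2215 [ 0.56002827 -0.1060534   0.0702337 ] [0.65295402 0.0848623  0.18979955]
knobtop [ 0.60849784 -0.01558142  0.1875761 ] [ 0.60928409 -0.01572006  0.18808531] [ 0.62303564 -0.00155892  0.18979955] [ 0.59004748 -0.02940512  0.18248922] 128
knob [ 0.62303564 -0.00155892  0.18979955] [ 0.59004748 -0.02949569  0.16406812] 208
shaft top 580
pin [ 0.61540761 -0.09678802  0.11761439]
tail [0.61590727 0.06948839 0.11575654]
dial [0.707 0.196 0.066] [0.82  0.324 0.281]
ring [ 0.623 -0.315  0.066] [ 0.69  -0.248  0.083]
gear [ 0.454 -0.31   0.066] [ 0.521 -0.242  0.085]
case [0.387 0.206 0.066] [0.479 0.322 0.093]
side 1979 [ 0.55809541 -0.10652773  0.07015039] [0.64946782 0.08630555 0.1905567 ]
knobtop [ 0.60373421 -0.01229863  0.18750056] [ 0.60407734 -0.01159812  0.18771577] [0.61769036 0.00172581 0.1905567 ] [ 0.58942459 -0.02829478  0.18202268] 137
knob [0.61769036 0.00178345 0.1905567 ] [ 0.58923025 -0.02829478  0.16405559] 207
shaft top 493
pin [ 0.57901663 -0.09650614  0.1131657 ]
tail [0.60729494 0.07431675 0.1167312 ]
dial [0.704 0.201 0.066] [0.819 0.323 0.281]
case [0.389 0.205 0.066] [0.475 0.325 0.095]
```

Run:
```python
from h import *
from scipy.optimize import least_squares
for c in ['scene','side']:
    Q=np.load(f'pics/{c}Q.npy')
    s=Q[(Q[:,1]>0.038)&(Q[:,1]<0.075)&(Q[:,2]>0.096)&(Q[:,2]<0.125)]
    def cyl(p,rad,s): 
        a=np.array([-np.sin(p[0]),np.cos(p[0]),0]); r=s-np.array([p[1],0,p[2]]); r=r-np.outer(r@a,a); return np.linalg.norm(r,axis=1)-rad
    f=least_squares(lambda p:cyl(p,.011,s),[0,.6,.105],loss='soft_l1',f_scale=.001); print(c,'shaft yaw,x0,z',f.x,len(s),np.std(f.fun))
    k=Q[(Q[:,2]>.166)&(Q[:,2]<.186)]
    f=least_squares(lambda p:np.hypot(k[:,0]-p[0],k[:,1]-p[1])-.015,[.605,-.014],loss='soft_l1',f_scale=.001); print('knob',f.x,len(k))
    # bridge front/top line
    b=Q[(Q[:,2]>.143)&(Q[:,2]<.150)]; 
    pc=np.linalg.svd(b[:,:2]-b[:,:2].mean(0))[2][0]; print('bridge yaw',np.arctan2(pc[1],pc[0]),b.mean(0),b.min(0),b.max(0))
    n=Q[(Q[:,2]>.085)&(Q[:,2]<.135)]; print('shaft y ext',np.percentile(n[:,1],[0.2,1,99,99.8]))
o=ctrl.get_obs(); print(rot(o['eef_rot']).as_matrix().round(3))
```

```text
scene shaft yaw,x0,z [-0.05337946  0.60615881  0.10550912] 144 0.0011287880092139292
knob [ 0.605299   -0.01441304] 98
bridge yaw 0.05704007895574933 [ 0.625677   -0.01747721  0.14706961] [ 0.56002827 -0.02619575  0.14310095] [ 0.65286237 -0.00413458  0.14980512]
shaft y ext [-0.1058738  -0.10522929  0.07928622  0.08401115]
side shaft yaw,x0,z [-0.04931382  0.604432    0.10535309] 144 0.0011057197525431422
knob [ 0.60392978 -0.01529258] 92
bridge yaw 3.0917281317193823 [ 0.60339477 -0.0123902   0.1470709 ] [ 0.55809541 -0.02755307  0.14318926] [ 0.64946782 -0.00204871  0.14987693]
shaft y ext [-0.10532336 -0.10346994  0.0847651   0.08573513]
[[-0.     0.249 -0.968]
 [ 0.    -0.968 -0.249]
 [-1.    -0.    -0.   ]]
```

```bash
python3 -m creep '0 0 -2.85 -5.45 0 0 0;0 0 -2.85 -5.45 0 0 0;0 0 -2.85 -5.45 0 0 0;0 0 -2.85 -5.45 0 0 0;0 0 -2.85 -5.45 0 0 0;0 0 -2.85 -5.45 0 0 0;0 0 -2.85 -5.45 0 0 0;0 0 -2.85 -5.45 0 0 0;0 0 -2.85 -5.45 0 0 0;0 0 0 0 0 0 0'
python3 - <<'E'
from h import *
print(ctrl.calibration('wrist')['tool_from_camera'])
E
```

```text
time_s: 2.45
eef_pos: [0.5636, -0.1807, 0.2324]
eef_rot: [0.089, 0.703, 0.085, -0.7]
wrist_force: [-0.7, -1.2, -0.2]
opening: 0.001
[[-4.21303230e-04 -2.84908694e-01  9.58554567e-01 -1.40860515e-01]
 [ 9.99999306e-01 -1.17451944e-03  9.04196181e-05 -1.10931859e-03]
 [ 1.10007964e-03  9.58553940e-01  2.84908992e-01 -7.12997832e-02]
 [ 0.00000000e+00  0.00000000e+00  0.00000000e+00  1.00000000e+00]]
```

```bash
python3 -m creep '0 0 0 0 -.182 0 0;0 0 0 0 -.182 0 0;0 0 0 0 -.182 0 0;0 0 0 0 -.182 0 0;0 0 0 0 -.182 0 0;0 0 0 0 -.182 0 0;0 0 0 0 -.182 0 0; 0 0 0 0 0 0 0'
python3 - <<'E'
from h import *
o,im,d=snap('wrist','w1'); print(o['eef_pos'],rot(o['eef_rot']).as_matrix().round(4),o['q'])
E
```

```text
time_s: 3.45
eef_pos: [0.559, -0.1859, 0.2318]
eef_rot: [-0.498, -0.502, -0.495, 0.505]
wrist_force: [-0.3, 0.8, -0.6]
opening: -0.003
[ 0.55903953 -0.18590263  0.23175426] [[ 3.000e-04  9.999e-01 -1.460e-02]
 [-6.900e-03 -1.450e-02 -9.999e-01]
 [-1.000e+00  4.000e-04  6.900e-03]] [-0.51913575  0.20977596  1.57199432 -0.00594838  1.35613072 -0.50332874]
```

View pics/w1.png

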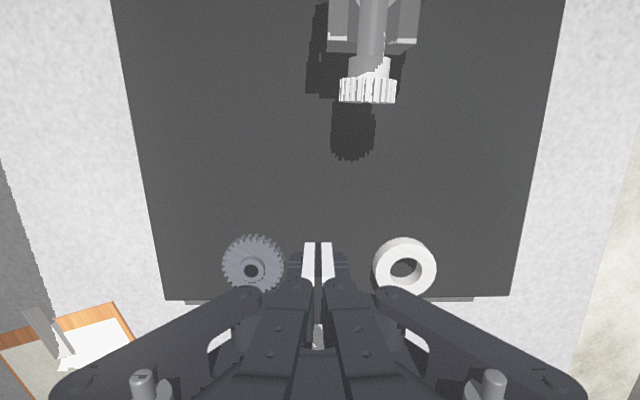

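Run:
```python
from h import *
from scipy.optimize import least_squares
z=np.load('pics/w1.npz'); d=z['d']; o={'eef_pos':z['p'],'eef_rot':z['q']}
v,u=np.mgrid[0:130,300:440]; P=towor('wrist',np.stack([u,v],-1).reshape(-1,2),d[0:130,300:440].reshape(-1),o)
P=P[P[:,2]>.07]; print(P.min(0),P.max(0))
def cyl(p,rad,s):
    a=np.array([-np.sin(p[0]),np.cos(p[0]),0]); r=s-np.array([p[1],-.0145,p[2]]); r=r-np.outer(r@a,a); return np.linalg.norm(r,axis=1)-rad
# model: edges of block: -y face points
f=P[(P[:,2]>.075)&(P[:,2]<.11)&(P[:,1]>-.07)&(P[:,1]<-.05)]; print('block pts',len(f),f.min(0),f.max(0),np.median(f,0))
pn=P[P[:,1]<-.085]; print('pinion',pn.min(0),pn.max(0),np.percentile(pn[:,1],[2,10]))
s=P[(P[:,2]>.108)&(P[:,1]>-.055)&(np.abs(P[:,0]-.604)<.013)]
print(len(s)); r=least_squares(lambda p:cyl(p,.011,s),[-.05,.605,.1056],loss='soft_l1',f_scale=.001); print(r.x)
sh=P[(P[:,1]>-.0825)&(P[:,1]<-.074)];r=least_squares(lambda p:cyl([-.05,p[0],p[1]],.017,sh),[.605,.1056],loss='soft_l1',f_scale=.001); print('shoulder',r.x,len(sh))
for lo,hi in [(-.104,-.090),(-.087,-.075),(-.066,-.060),(-.058,-.05),(-.05,-.04),(-.04,-.02)]:
    q=P[(P[:,1]>lo)&(P[:,1]<hi)]; print(lo,q[:,0].min(),q[:,0].max(),q[:,2].max(), len(q))
```

```text
[ 0.55870193 -0.11172684  0.07003502] [ 0.648372   -0.02082128  0.37210376]
block pts 1380 [ 0.56683937 -0.06966593  0.07517383] [ 0.63783584 -0.050024    0.10998291] [ 0.61144021 -0.05722973  0.10608188]
pinion [ 0.55870193 -0.11172684  0.08367071] [ 0.62282586 -0.08500316  0.37210376] [-0.11172684 -0.1047792 ]
892
[-0.0577056  0.6046845  0.1037451]
shoulder [0.60431098 0.10337555] 494
-0.104 0.5767291700924252 0.6228258552625777 0.12866736488613398 1074
-0.087 0.5776892578566604 0.6179462705406736 0.12250334854848985 669
-0.066 0.5909734972566065 0.6374290853850526 0.11621969489039118 454
-0.058 0.566839370953152 0.6378358398640841 0.11609032032233649 1165
-0.05 0.5674280743791874 0.6379123583987223 0.11635095116709172 1301
-0.04 0.5596140738765301 0.6483719966128068 0.11632377494731874 1341
```

```bash
python3 -m creep '0 0 0 0 .037 .007 0;0 0 3.85 -5 0 0 0;0 0 0 0 0 0 0; 0 4 0 0 0 0 0;0 4 0 0 0 0 0;0 4 0 0 0 0 0; 0 0 0 0 0 0 0'
python3 - <<'E'
from h import *
o=ctrl.get_obs(); print(o['eef_pos'],rot(o['eef_rot']).as_matrix().round(4),o['q'])
E
```

```text
time_s: 4.38
eef_pos: [0.6009, -0.1411, 0.1103]
eef_rot: [0.48, 0.52, 0.478, -0.52]
wrist_force: [0.1, 0.4, 0.4]
opening: 0.005
[ 0.60092479 -0.14113003  0.11028469] [[ 0.0023  0.9967 -0.0816]
 [-0.0014 -0.0816 -0.9967]
 [-1.      0.0024  0.0012]] [-4.22536482e-01  3.99043514e-01  1.59204386e+00 -3.21720603e-04
  1.14782585e+00 -3.40703627e-01]
```

```bash
python3 -m creep '0 1.1 0 0 -.03 0 0;0 0 0 -1 0 0 0;0 0 0 0 0 0 0'; python3 -m creep '0 0 0 -.5 0 0 0;0 0 0 0 0 0 0';python3 - <<'E'
from h import *
o,im,d=snap('wrist','w2'); print(o['eef_pos'],rot(o['eef_rot']).as_matrix().round(4),o['q'],o['wrist_force'])
E
```

```text
time_s: 4.75
eef_pos: [0.6039, -0.1323, 0.1033]
eef_rot: [0.49, 0.514, 0.484, -0.512]
wrist_force: [-0.5, -0.9, -0.7]
opening: 0.004
time_s: 5.0
eef_pos: [0.6052, -0.127, 0.1051]
eef_rot: [0.491, 0.514, 0.483, -0.511]
wrist_force: [-0.3, -0.3, -0.1]
opening: -0.003
[ 0.60524019 -0.12703091  0.10514985] [[ 0.011   0.9986 -0.0522]
 [-0.0052 -0.0521 -0.9986]
 [-0.9999  0.0113  0.0046]] [-3.98269850e-01  4.02176655e-01  1.59957750e+00 -5.61757930e-04
  1.12768976e+00 -3.45830039e-01] [-0.3195441  -0.27728015 -0.11082836]
```

View pics/w2.png

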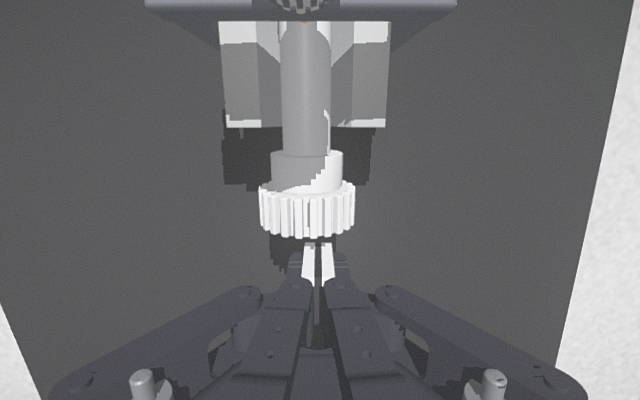

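```bash
python3 -m creep '0 .7 -.5 0 0 .005 -.011;0 0 0 0 0 0 0;0 0 -.05 -.4 0 0 0; 0 0 0 0 0 0 0';python3 - <<'E'
from h import *
o=ctrl.get_obs(); print(o['eef_pos'],rot(o['eef_rot']).as_matrix().round(4),o['wrist_force'])
E
```

```text
time_s: 5.55
eef_pos: [0.5994, -0.123, 0.0973]
eef_rot: [-0.486, -0.513, -0.487, 0.513]
wrist_force: [0.6, -0.0, 0.3]
opening: 0.0
[ 0.59943382 -0.12295727  0.09734815] [[-1.000e-03  9.986e-01 -5.280e-02]
 [ 9.000e-04 -5.280e-02 -9.986e-01]
 [-1.000e+00 -1.100e-03 -8.000e-04]] [ 0.60132603 -0.03915104  0.28674413]
```

```bash
for i in 1 ; do python3 -m creep '0 0 0 -.4 0 0 0;0 0 0 -.3 0 0 0;0 0 0 -.3 0 0 0'; python3 -m creep '0 0 0 -.3 0 0 0;0 0 0 -.3 0 0 0';  done
```

```text
time_s: 5.92
eef_pos: [0.6, -0.1142, 0.0976]
eef_rot: [-0.487, -0.512, -0.486, 0.514]
wrist_force: [-1.4, -5.6, -0.3]
opening: -0.0
time_s: 6.18
eef_pos: [0.6003, -0.1103, 0.0977]
eef_rot: [-0.488, -0.511, -0.485, 0.515]
wrist_force: [-0.9, -5.4, -2.0]
opening: 0.001
```

```bash
python3 -m creep '0 0 0 -.3 0 0 0;0 0 0 -.3 0 0 0'; python3 -m creep '0 0 0 -.2 0 0 0';python3 - <<'E'
from h import *
o,im,d=snap('wrist','w3'); print(o['eef_pos'],rot(o['eef_rot']).as_matrix().round(4),o['q'],o['wrist_force'])
E
```

```text
time_s: 6.42
eef_pos: [0.6005, -0.1065, 0.0978]
eef_rot: [-0.489, -0.51, -0.484, 0.516]
wrist_force: [-0.5, -5.2, -0.9]
opening: 0.003
time_s: 6.55
eef_pos: [0.6006, -0.1055, 0.0978]
eef_rot: [-0.489, -0.51, -0.484, 0.516]
wrist_force: [-0.4, -4.5, -0.7]
opening: -0.0
[ 0.6006023  -0.10550704  0.09783872] [[-9.000e-04  9.986e-01 -5.340e-02]
 [-1.230e-02 -5.340e-02 -9.985e-01]
 [-9.999e-01 -2.000e-04  1.230e-02]] [-0.36201833  0.40159228  1.6174312  -0.01309749  1.11905405 -0.30292759] [-0.35524676 -4.50834843 -0.67354091]
```

View pics/w3.png

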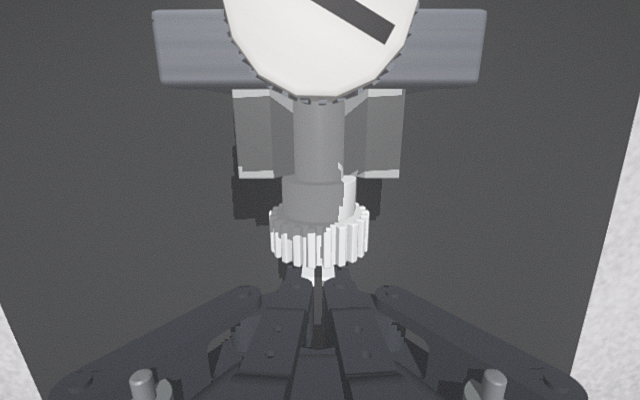

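```bash
python3 -m creep '0 0 0 -.25 0 0 0;0 0 0 -.25 0 0 0'; python3 -m creep '0 0 0 -.25 0 0 0'; python3 -m creep '0 0 0 -.25 0 0 0'
```

```text
time_s: 6.85
eef_pos: [0.6006, -0.1052, 0.098]
eef_rot: [-0.491, -0.508, -0.481, 0.518]
wrist_force: [-1.8, -12.2, -2.2]
opening: -0.003
time_s: 6.98
eef_pos: [0.6006, -0.1053, 0.098]
eef_rot: [-0.492, -0.507, -0.48, 0.52]
wrist_force: [-1.6, -11.7, -2.6]
opening: -0.001
time_s: 7.1
eef_pos: [0.6006, -0.1055, 0.0981]
eef_rot: [-0.493, -0.506, -0.479, 0.521]
wrist_force: [-1.9, -11.6, -2.0]
opening: -0.001
```

```bash
python3 -m creep '0 0 0 -.5 0 .02 0;0 0 0 -.6 0 .02 0'; python3 -m creep '0 0 0 -.6 0 .02 0';python3 - <<'E'
from h import *
o,im,d=snap('wrist','w4'); print(o['eef_pos'],rot(o['eef_rot']).as_matrix().round(4),o['wrist_force'])
_,im,_=snap('side','s4');cv2.imwrite('pics/s4z.png',cv2.resize(im[170:270,280:350],None,fx=6,fy=6,interpolation=cv2.INTER_CUBIC))
E
```

```text
time_s: 7.35
eef_pos: [0.6007, -0.1047, 0.098]
eef_rot: [-0.487, -0.512, -0.485, 0.515]
wrist_force: [-3.2, -24.2, -5.6]
opening: -0.002
time_s: 7.48
eef_pos: [0.6006, -0.1045, 0.0979]
eef_rot: [0.484, 0.516, 0.487, -0.512]
wrist_force: [-2.4, -21.9, -5.7]
opening: -0.002
[ 0.60062772 -0.10453584  0.09789155] [[ 8.000e-04  9.984e-01 -5.580e-02]
 [ 6.600e-03 -5.580e-02 -9.984e-01]
 [-1.000e+00  4.000e-04 -6.600e-03]] [ -2.38252091 -21.93248766  -5.73405345]
```

View pics/w4.png

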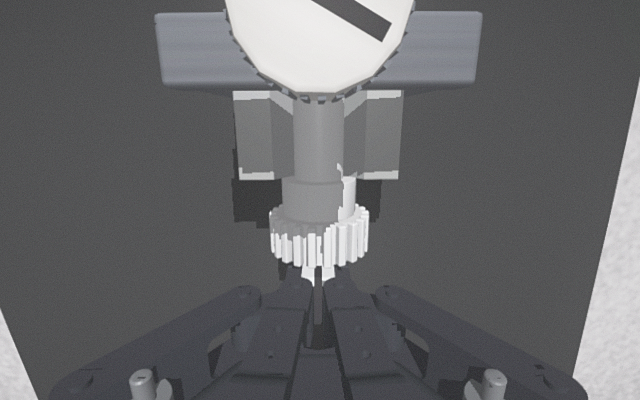

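Run:
```python
from h import *
z=np.load('pics/w4.npz'); d=z['d']; o={'eef_pos':z['p'],'eef_rot':z['q']}
for u in (245,390,315):
    v=np.arange(160,230); P=towor('wrist',np.stack([v*0+u,v],-1),d[v,u],o); print(u); print(np.c_[v,P*1000].round(1)[::2].tolist()[0:20])
```

```text
245
[[160.0, 570.8, -49.0, 108.8], [162.0, 570.5, -50.0, 108.0], [164.0, 570.5, -50.8, 108.7], [166.0, 570.3, -51.7, 108.0], [168.0, 570.4, -52.5, 108.8], [170.0, 570.2, -53.4, 108.5], [172.0, 570.0, -54.4, 108.1], [174.0, 570.0, -55.2, 108.5], [176.0, 570.0, -56.0, 109.1], [178.0, 569.8, -56.9, 108.6], [180.0, 556.5, -67.8, 57.5], [182.0, 556.6, -68.8, 58.5], [184.0, 556.3, -70.2, 57.9], [186.0, 556.4, -71.3, 58.8], [188.0, 556.3, -72.5, 59.0], [190.0, 556.2, -73.7, 59.3], [192.0, 555.6, -75.3, 57.6], [194.0, 555.7, -76.4, 58.5], [196.0, 555.6, -77.6, 58.6], [198.0, 555.2, -79.1, 57.6]]
390
[[160.0, 633.3, -52.5, 109.5], [162.0, 633.6, -53.6, 108.3], [164.0, 633.8, -54.6, 107.3], [166.0, 633.6, -55.3, 108.3], [168.0, 633.2, -55.9, 109.9], [170.0, 633.6, -57.1, 108.2], [172.0, 633.5, -57.9, 108.6], [174.0, 633.7, -59.0, 107.7], [176.0, 633.8, -59.9, 107.6], [178.0, 633.9, -60.9, 107.2], [180.0, 645.3, -72.7, 58.3], [182.0, 645.3, -73.9, 58.3], [184.0, 645.4, -75.3, 57.8], [186.0, 645.4, -76.6, 57.8], [188.0, 645.4, -77.8, 58.0], [190.0, 645.3, -79.0, 58.4], [192.0, 645.4, -80.4, 57.9], [194.0, 645.4, -81.7, 57.9], [196.0, 645.5, -83.0, 57.5], [198.0, 645.3, -84.0, 58.7]]
315
[[160.0, 601.1, -49.9, 114.7], [162.0, 601.1, -50.7, 115.3], [164.0, 601.0, -51.6, 114.7], [166.0, 601.0, -52.5, 114.4], [168.0, 601.0, -53.0, 116.1], [170.0, 600.9, -54.1, 114.5], [172.0, 600.8, -54.9, 114.9], [174.0, 600.8, -55.8, 114.4], [176.0, 600.7, -56.6, 114.9], [178.0, 600.7, -57.6, 113.9], [180.0, 600.7, -58.1, 115.6], [182.0, 600.6, -59.0, 115.3], [184.0, 600.6, -59.1, 118.8], [186.0, 600.6, -59.5, 120.8], [188.0, 600.5, -60.7, 119.5], [190.0, 600.5, -61.2, 120.6], [192.0, 600.5, -62.0, 120.8], [194.0, 600.5, -62.5, 122.1], [196.0, 600.4, -63.7, 120.8], [198.0, 600.3, -64.8, 119.8]]
```

View pics/s4z.png

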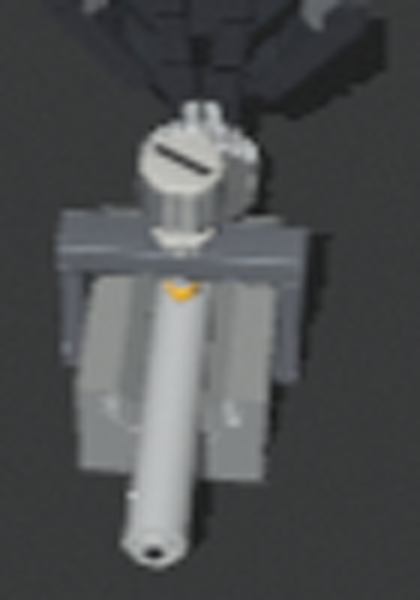

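```bash
python3 -m creep '0 0 0 .5 0 -.006 0;0 0 0 2.5 0 0 0; 0 -4 0 0 0 0 0;.6 -5 0 0 0 0 0;.6 -5 0 0 0 0 0;.6 -2 0 0 0 0 0;.6 0 0 0 0 0 0'; python3 -m creep '.6 0 0 0 -.18 0 0;.6 0 0 0 -.18 0 0;.6 0 0 0 -.18 0 0;.6 0 0 0 -.18 0 0;.6 0 0 0 -.18 0 0;.6 0 0 0 -.18 0 0;.6 0 0 0 -.18 0 0;.6 0 0 0 -.18 0 0;.6 0 0 0 -.18 0 0;.6 0 0 0 -.18 0 0' ; python3 -m creep '.6 0 0 0 0 0 0';python3 - <<'E'
from h import *
o,im,d=snap('wrist','w5'); print(o['eef_pos'],rot(o['eef_rot']).as_matrix().round(4),o['q'],o['opening'])
r=rot(o['eef_rot']); print('to 0.6045,-0.0147:',r.inv().apply(np.array([.6045,-.0147,.25])-o['eef_pos'])*100)
E
```

```text
time_s: 8.45
eef_pos: [0.5986, -0.1335, 0.2619]
eef_rot: [0.485, 0.515, 0.487, -0.513]
wrist_force: [-0.2, -0.5, -0.8]
opening: 0.601
time_s: 9.7
eef_pos: [0.5923, -0.1263, 0.2427]
eef_rot: [0.695, -0.076, 0.709, 0.091]
wrist_force: [-0.3, -0.1, 0.1]
opening: 0.602
time_s: 9.82
eef_pos: [0.5917, -0.1256, 0.2409]
eef_rot: [0.694, -0.075, 0.71, 0.091]
wrist_force: [-0.3, 0.4, 0.1]
opening: 0.596
[ 0.59169645 -0.12564155  0.24089525] [[-0.0254 -0.2325  0.9723]
 [ 0.0197  0.9723  0.233 ]
 [-0.9995  0.0251 -0.0201]] [-0.40949708  0.25906786  1.49400528  0.00802229  1.41968849 -2.21660965] 0.5958687619485612
to 0.6045,-0.0147: [-0.72421674 10.51164754  3.81173429]
```

View pics/w5.png

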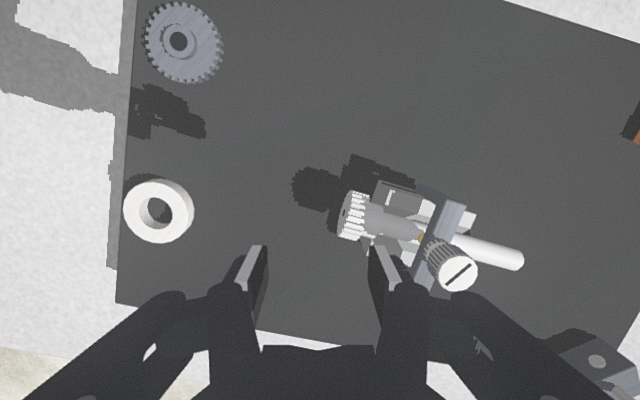

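```bash
python3 -m creep '.6 -1 0 0 0 -.02 -.025;.6 0 0 0 0 0 0;.6 0 5.2 1.9 0 0 0;.6 0 5.2 1.9 0 0 0;.6 0 0 0 0 0 0;.6 0 0 0 0 0 0';python3 - <<'E'
from h import *
o,im,d=snap('wrist','w6'); print(o['eef_pos'],rot(o['eef_rot']).as_matrix().round(4),o['q'],o['opening'])
r=rot(o['eef_rot']); print('to 0.6045,-0.0147:',r.inv().apply(np.array([.6045,-.0147,.25])-o['eef_pos'])*100)
print(proj('wrist',[[.6045,-.0147,.188],[.6045,-.0147,.164]],o))
v,u=np.mgrid[0:400,0:640]; P=towor('wrist',np.stack([u,v],-1).reshape(-1,2),d.reshape(-1),o)
k=P[(abs(P[:,2]-.188)<.004)&(abs(P[:,0]-.6045)<.03)&(abs(P[:,1]+.0147)<.03)]; print(len(k),k.min(0),k.max(0),k.mean(0))
E
```

```text
time_s: 10.62
eef_pos: [0.6059, -0.014, 0.2519]
eef_rot: [0.704, -0.079, 0.702, 0.077]
wrist_force: [0.7, -0.1, 0.4]
opening: 0.601
[ 0.60591873 -0.0139776   0.25187369] [[ 0.0037 -0.2202  0.9754]
 [-0.002   0.9754  0.2202]
 [-1.     -0.0028  0.0031]] [-2.18028297e-01  2.30222252e-01  1.50642717e+00 -1.21990711e-03
  1.40093421e+00 -2.01067296e+00] 0.6007900204679546
to 0.6045,-0.0147: [ 0.18699604 -0.03869808 -0.15488216]
[[316.11585479 217.84919464]
 [316.36272782 207.75018721]]
1270 [ 0.58915283 -0.02984319  0.184054  ] [6.19301054e-01 2.61449254e-04 1.88966907e-01] [ 0.60366461 -0.01463864  0.18675309]
```

View pics/w6.png

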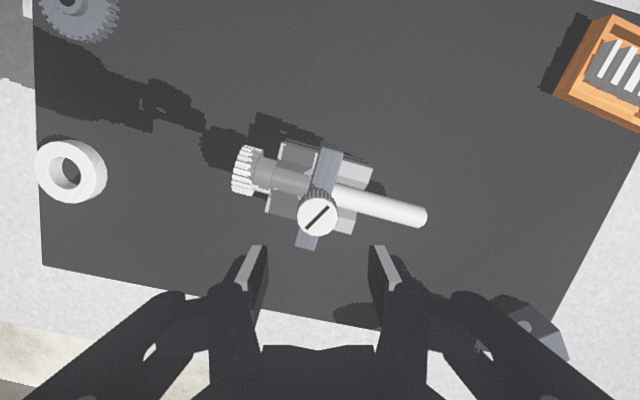

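```bash
python3 -m creep '.6 3 0 -.17 0 .003 -.003;.6 3 0 0 0 0 0;.6 0 0 0 0 0 0';python3 - <<'E'
from h import *
o=ctrl.get_obs(); print(o['eef_pos'],rot(o['eef_rot']).as_matrix().round(4))
r=rot(o['eef_rot']); print(r.inv().apply(np.array([.604,-.0147,.160])-o['eef_pos'])*100)
E
```

```text
time_s: 11.05
eef_pos: [0.6049, -0.0188, 0.1917]
eef_rot: [0.704, -0.079, 0.702, 0.074]
wrist_force: [0.6, 0.1, -0.0]
opening: 0.596
[ 0.60485157 -0.01883106  0.19165734] [[ 0.0034 -0.2141  0.9768]
 [-0.0065  0.9768  0.2142]
 [-1.     -0.0071  0.002 ]]
[ 3.16266261e+00  4.44235972e-01 -8.87628096e-04]
```

```bash
python3 -m creep '.6 .2 .44 0 0 0 .007;.6 1.4 0 0 0 0 0;.6 1.2 .1 0 0 0 0;.6 0 0 0 0 0 0';python3 - <<'E'
from h import *
o=ctrl.get_obs(); print(o['eef_pos'],rot(o['eef_rot']).as_matrix().round(4),o['wrist_force'])
r=rot(o['eef_rot']); print(r.inv().apply(np.array([.604,-.0147,.160])-o['eef_pos'])*100)
E
```

```text
time_s: 11.55
eef_pos: [0.6054, -0.015, 0.1651]
eef_rot: [0.705, -0.076, 0.701, 0.075]
wrist_force: [1.5, -0.0, -0.6]
opening: 0.601
[ 0.60537189 -0.01502754  0.16509852] [[ 6.200e-03 -2.120e-01  9.773e-01]
 [-3.000e-04  9.773e-01  2.120e-01]
 [-1.000e+00 -1.600e-03  6.000e-03]] [ 1.47098057 -0.02578226 -0.5643516 ]
[ 0.50897967  0.06189376 -0.13019592]
```

```bash
python3 -m creep '.6 .45 .05 -.13 0 .006 0;.6 0 0 0 0 0 0';python3 - <<'E'
from h import *
o,im,d=snap('wrist','w7'); print(o['eef_pos'],rot(o['eef_rot']).as_matrix().round(4),o['wrist_force'])
r=rot(o['eef_rot']); print(r.inv().apply(np.array([.604,-.0147,.160])-o['eef_pos'])*100)
E
```

```text
time_s: 11.8
eef_pos: [0.6042, -0.0147, 0.1606]
eef_rot: [0.703, -0.076, 0.703, 0.075]
wrist_force: [0.6, 0.4, -0.5]
opening: 0.598
[ 0.60416303 -0.01472493  0.16060859] [[ 4.000e-04 -2.122e-01  9.772e-01]
 [-1.800e-03  9.772e-01  2.122e-01]
 [-1.000e+00 -1.800e-03 -0.000e+00]] [ 0.5698973   0.35150789 -0.5331828 ]
[ 0.06084861  0.00600643 -0.01540248]
```

View pics/w7.png

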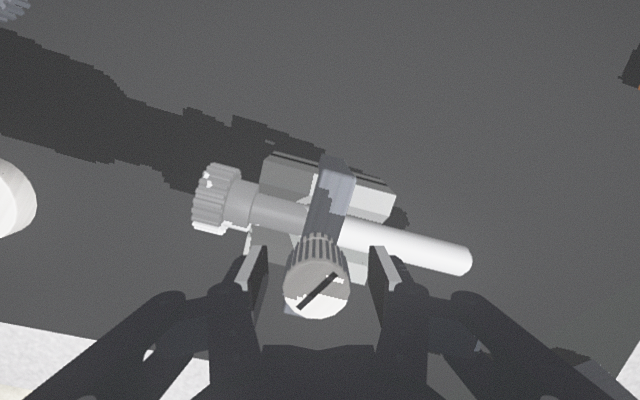

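```bash
python3 -m creep '0 0 0 0 0 0 0;0 0 0 0 0 0 0;0 0 0 0 0 0 0;0 0 0 0 0 0 0'; python3 -m creep '0 0 0 0 0 0 0;0 0 0 0 0 0 0';cat > st.py <<'E'
from h import *
import sys
o=ctrl.get_obs();r=rot(o['eef_rot']);m=r.as_matrix();y=m[:,1]
print('yaw',round(float(np.arctan2(y[1],y[0])),4),'pos',o['eef_pos'].round(4),'tiltcorr ay,az',round(float(m[:,0]@[m[0,2],m[1,2],0]),4),round(float(-m[:,0]@[y[0],y[1],0]),4),'F',o['wrist_force'].round(1),'M',o['torque'].round(3),'q6',o['q'][5].round(3),'op',round(o['opening'],3),'corr cm',(r.inv().apply(np.array([.604,-.0147,o['eef_pos'][2]])-o['eef_pos'])*100).round(2))
if len(sys.argv)>1:
    _,im,d=snap('wrist',sys.argv[1]); cv2.imwrite('pics/'+sys.argv[1]+'z.png',cv2.resize(im[200:350,230:410],None,fx=4,fy=4,interpolation=cv2.INTER_CUBIC))
E
python3 st.py w8
```

```text
time_s: 12.35
eef_pos: [0.6048, -0.0152, 0.1618]
eef_rot: [0.704, -0.076, 0.702, 0.074]
wrist_force: [-0.2, 0.1, -0.7]
opening: 0.33
time_s: 12.6
eef_pos: [0.6048, -0.0152, 0.1618]
eef_rot: [0.704, -0.076, 0.702, 0.074]
wrist_force: [0.2, -1.5, 0.8]
opening: 0.327
yaw 1.7845 pos [ 0.6048 -0.0152  0.1618] tiltcorr ay,az 0.0017 0.003 F [ 0.2 -1.5  0.8] M [-0.1    0.065 -0.028] q6 -2.004 op 0.327 corr cm [-0.    0.06 -0.07]
```

View pics/w8z.png

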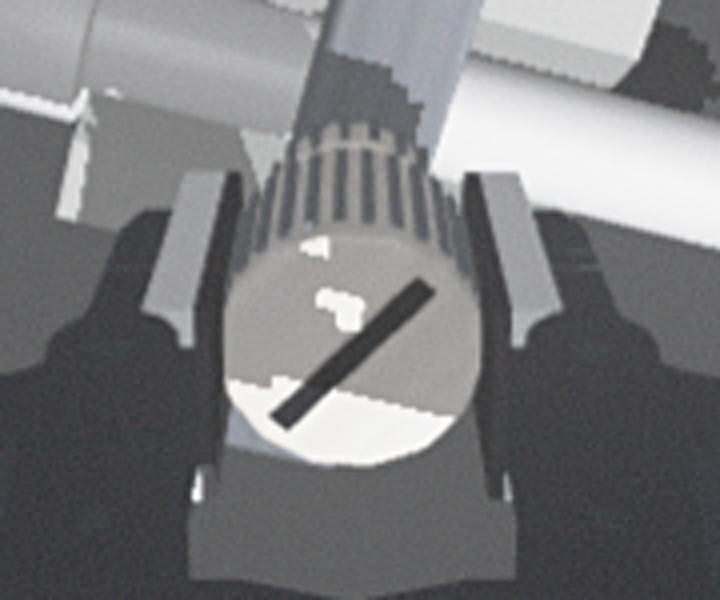

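```bash
python3 -m creep '0 0 0 0 .1 0 0;0 0 0 0 .1 0 0;0 0 0 0 .1 0 0;0 0 0 0 .1 0 0'; python3 st.py;  python3 -m creep '0 0 0 0 .1 0 0;0 0 0 0 .1 0 0;0 0 0 0 .1 0 0;0 0 0 0 .1 0 0'; python3 st.py w9
```

```text
time_s: 13.15
eef_pos: [0.6048, -0.0148, 0.1617]
eef_rot: [0.705, 0.069, 0.703, -0.071]
wrist_force: [0.4, -0.2, -0.8]
opening: 0.331
yaw 1.3728 pos [ 0.6048 -0.0148  0.1617] tiltcorr ay,az 0.0026 0.0017 F [ 0.4 -0.2 -0.8] M [-0.048 -0.014  0.082] q6 -1.592 op 0.331 corr cm [-0.   -0.   -0.08]
time_s: 13.65
eef_pos: [0.605, -0.0145, 0.1616]
eef_rot: [0.675, 0.212, 0.673, -0.213]
wrist_force: [0.7, 0.4, -0.2]
opening: 0.334
yaw 0.96 pos [ 0.605  -0.0145  0.1616] tiltcorr ay,az 0.0032 0.0002 F [ 0.7  0.4 -0.2] M [-0.045  0.013  0.097] q6 -1.179 op 0.334 corr cm [-0.   -0.07 -0.07]
```

View pics/w9z.png

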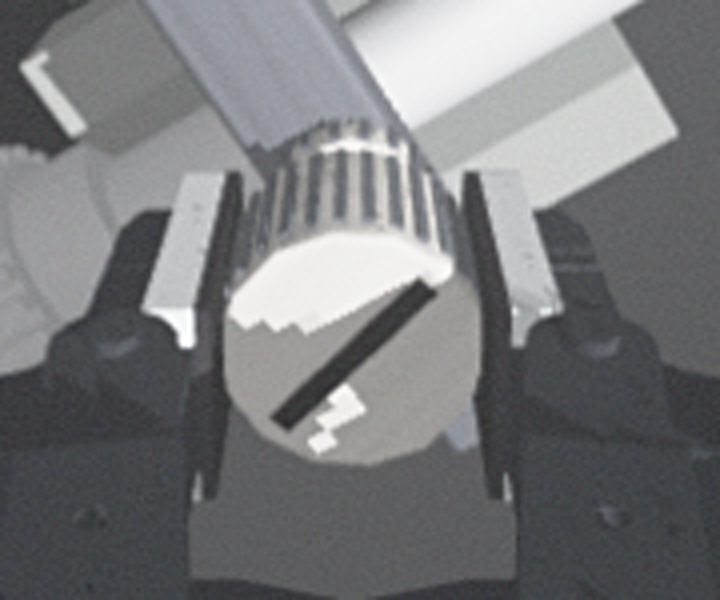

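```bash
python3 -m creep '0 0 0 0 .1 0 0;0 0 0 0 .1 0 0;0 0 0 0 .1 0 0;0 0 0 0 .1 0 0'; python3 st.py;  python3 -m creep '0 0 0 0 .1 0 0;0 0 0 0 .1 0 0;0 0 0 0 .1 0 0;0 0 0 0 .1 0 0'; python3 st.py;  python3 -m creep '0 0 0 0 .1 0 0;0 0 0 0 .1 0 0'; python3 st.py
```

```text
time_s: 14.2
eef_pos: [0.6052, -0.0143, 0.1615]
eef_rot: [0.618, 0.345, 0.616, -0.345]
wrist_force: [0.6, -0.8, -0.3]
opening: 0.325
yaw 0.5507 pos [ 0.6052 -0.0143  0.1615] tiltcorr ay,az 0.0032 -0.0016 F [ 0.6 -0.8 -0.3] M [-0.055  0.007  0.043] q6 -0.769 op 0.325 corr cm [-0.   -0.13 -0.03]
time_s: 14.7
eef_pos: [0.6055, -0.0141, 0.1614]
eef_rot: [0.536, 0.463, 0.533, -0.462]
wrist_force: [0.9, -0.6, 0.6]
opening: 0.33
yaw 0.1448 pos [ 0.6055 -0.0141  0.1614] tiltcorr ay,az 0.0025 -0.0034 F [ 0.9 -0.6  0.6] M [-0.062 -0.024  0.044] q6 -0.363 op 0.33 corr cm [-0.   -0.16  0.03]
time_s: 14.95
eef_pos: [0.6057, -0.0141, 0.1614]
eef_rot: [0.487, 0.515, 0.484, -0.514]
wrist_force: [0.6, -0.7, 0.5]
opening: 0.334
yaw -0.0582 pos [ 0.6057 -0.0141  0.1614] tiltcorr ay,az 0.0018 -0.0043 F [ 0.6 -0.7  0.5] M [-0.09   0.049  0.059] q6 -0.16 op 0.334 corr cm [-0.   -0.17  0.07]
```

```bash
for i in 1 2 3; do python3 -m creep '0 0 0 0 .08 0 0' >/dev/null; python3 st.py|cut -c1-140;done
```

```text
yaw -0.1393 pos [ 0.6057 -0.0141  0.1613] tiltcorr ay,az 0.0015 -0.0044 F [ 0.7 -1.   0.1] M [-0.06   0.011  0.06 ] q6 -0.079 op 0.333 corr 
yaw -0.2201 pos [ 0.6058 -0.0141  0.1613] tiltcorr ay,az 0.0012 -0.0048 F [ 0.2 -0.5  0.1] M [-0.055 -0.001  0.06 ] q6 0.002 op 0.331 corr c
yaw -0.3009 pos [ 0.6059 -0.0141  0.1613] tiltcorr ay,az 0.0009 -0.005 F [ 0.5 -0.7 -1. ] M [-0.04   0.059  0.067] q6 0.083 op 0.323 corr cm
```

```bash
python3 -m creep '0 0 0 0 .08 0 0' >/dev/null; python3 st.py|cut -c1-140; python3 -m creep '0 0 0 0 .08 0 0' >/dev/null; python3 st.py|cut -c1-140; python3 -m creep '0 0 0 0 .08 0 0' >/dev/null; python3 st.py|cut -c1-140
```

```text
yaw -0.3817 pos [ 0.606  -0.0142  0.1613] tiltcorr ay,az 0.0005 -0.0052 F [ 0.   0.5 -0.8] M [-0.012 -0.011  0.08 ] q6 0.164 op 0.33 corr cm
yaw -0.4626 pos [ 0.606  -0.0142  0.1613] tiltcorr ay,az 0.0001 -0.0054 F [ 0.3 -1.8 -0.4] M [-0.081  0.051  0.025] q6 0.245 op 0.33 corr cm
yaw -0.5434 pos [ 0.6061 -0.0142  0.1613] tiltcorr ay,az -0.0003 -0.0056 F [ 1.  -0.8 -0.6] M [-0.056 -0.02   0.129] q6 0.326 op 0.33 corr c
```

```bash
python3 -m creep '0 0 0 0 .08 0 0' >/dev/null; python3 st.py|cut -c1-140; python3 -m creep '0 0 0 0 .08 0 0' >/dev/null; python3 st.py|cut -c1-140
```

```text
yaw -0.6243 pos [ 0.6062 -0.0142  0.1613] tiltcorr ay,az -0.0008 -0.0057 F [ 0.5 -0.2 -0. ] M [-0.093  0.025  0.094] q6 0.407 op 0.331 corr 
yaw -0.7051 pos [ 0.6063 -0.0143  0.1613] tiltcorr ay,az -0.0012 -0.0057 F [ 0.4 -0.3 -0.5] M [-0.084  0.028  0.059] q6 0.487 op 0.329 corr
```

```bash
python3 -m creep '0 0 0 0 .08 0 0' >/dev/null; python3 st.py|cut -c1-140; python3 -m creep '0 0 0 0 .08 0 0' >/dev/null; python3 st.py w10|cut -c1-140
```

```text
yaw -0.786 pos [ 0.6063 -0.0143  0.1612] tiltcorr ay,az -0.0017 -0.0058 F [ 0.1 -1.5 -0.4] M [-0.061  0.018  0.031] q6 0.568 op 0.332 corr c
yaw -0.8668 pos [ 0.6063 -0.0144  0.1612] tiltcorr ay,az -0.0021 -0.0057 F [ 0.4 -1.2 -0.8] M [-0.125  0.042  0.045] q6 0.649 op 0.331 corr
```

View pics/w10z.png

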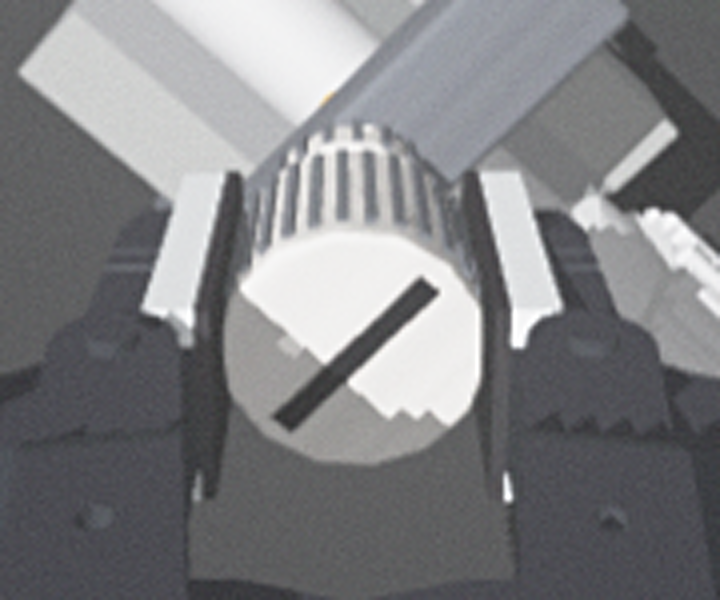

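No slip: the slot stays at (280,425)–(428,288) in the crop. Continuing.

```bash
python3 -m creep '0 0 0 0 .07 0 0' >/dev/null; python3 st.py|cut -c1-140; python3 -m creep '0 0 0 0 .07 0 0' >/dev/null; python3 st.py|cut -c1-140
```

```text
yaw -0.9377 pos [ 0.6064 -0.0145  0.1612] tiltcorr ay,az -0.0022 -0.0059 F [ 0.5 -0.9  0.5] M [-0.126  0.06   1.216] q6 0.72 op 0.328 corr c
yaw -1.0054 pos [ 0.6065 -0.0145  0.1612] tiltcorr ay,az -0.0025 -0.0064 F [-0.  -1.1 -0.4] M [-0.134 -0.008  1.172] q6 0.789 op 0.33 corr c
```

```bash
python3 -m creep '0 0 0 0 .07 0 0' >/dev/null; python3 st.py|cut -c1-140; python3 -m creep '0 0 0 0 .07 0 0' >/dev/null; python3 st.py|cut -c1-140
```

```text
yaw -1.0728 pos [ 0.6065 -0.0146  0.1612] tiltcorr ay,az -0.0025 -0.0068 F [ 0.7 -1.  -0.2] M [-0.113 -0.02   1.368] q6 0.856 op 0.334 corr 
yaw -1.1402 pos [ 0.6069 -0.0145  0.1613] tiltcorr ay,az -0.0037 -0.0075 F [ 1.5 -0.9 -0.5] M [-0.016 -0.207  0.802] q6 0.924 op 0.329 corr
```

```bash
cat > slot.py <<'E'
from h import *
import sys
# slot world angle: pixels dark in knob top, intersect with plane z=.188ish
def slot(fn):
    z=np.load(f'pics/{fn}.npz'); o={'eef_pos':z['p'],'eef_rot':z['q']}; im=cv2.imread(f'pics/{fn}.png').mean(2)
    m=np.zeros_like(im,np.uint8); cv2.ellipse(m,(319,287),(27,25),0,0,360,1,-1)
    M=((im<75)&(m>0)).astype(np.uint8); n,l,s,c=cv2.connectedComponentsWithStats(M); i=1+np.argmax(s[1:,4]); v,u=np.where(l==i)
    P=towor('wrist',np.stack([u,v],-1),np.ones(len(u)),o); Z=towor('wrist',np.stack([u,v],-1),2*np.ones(len(u)),o)
    dr=Z-P; X=P+dr*((o['eef_pos'][2]+.0275-P[:,2:])/dr[:,2:])
    pc=np.linalg.svd(X[:,:2]-X[:,:2].mean(0))[2][0]; w=np.arctan2(pc[1],pc[0])
    y=rot(o['eef_rot']).as_matrix()[:,1]; yaw=np.arctan2(y[1],y[0]); rel=(w-yaw)%np.pi
    print(fn,'px',s[i,4],'slot world',round(w%np.pi,4),'yaw',round(yaw,4),'rel',round(rel,4),'len',np.ptp((X[:,:2])@pc).round(4),X.mean(0).round(4))
for f in sys.argv[1:]: slot(f)
E
python3 st.py w11; python3 slot.py w8 w9 w10 w11
```

```text
yaw -1.1402 pos [ 0.6069 -0.0145  0.1613] tiltcorr ay,az -0.0037 -0.0075 F [ 1.5 -0.9 -0.5] M [-0.016 -0.207  0.802] q6 0.924 op 0.329 corr cm [-0.   -0.1   0.27]
w8 px 246 slot world 2.6016 yaw 1.7845 rel 0.8171 len 0.0227 [ 0.6046 -0.016   0.1893]
w9 px 262 slot world 1.7783 yaw 0.96 rel 0.8183 len 0.0227 [ 0.6045 -0.0157  0.1891]
w10 px 182 slot world 3.091 yaw -0.8668 rel 0.8162 len 0.0227 [ 0.6035 -0.0136  0.1887]
w11 px 220 slot world 3.0726 yaw -1.1402 rel 1.0712 len 0.0225 [ 0.6044 -0.0136  0.1888]
```

View pics/w11z.png

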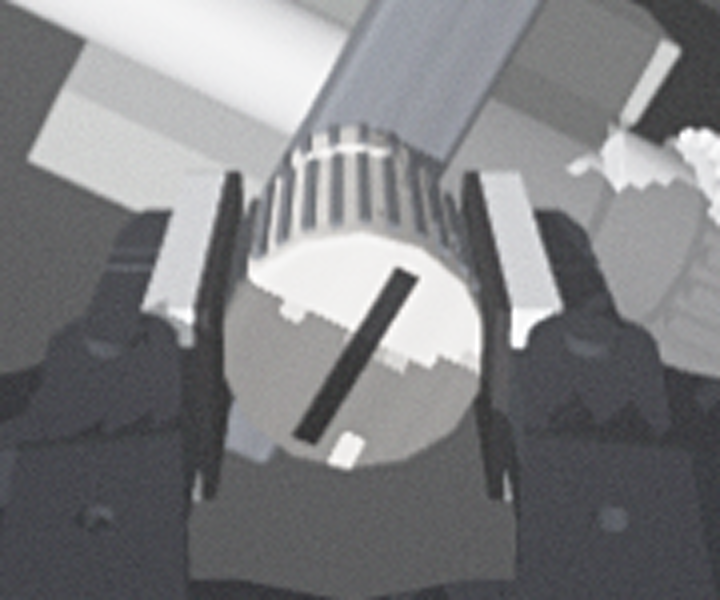

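```bash
python3 -m creep '0 0 0 0 -.1 0 0;0 0 0 0 -.1 0 0;0 0 0 0 -.1 0 0;0 0 0 0 -.1 0 0;0 0 0 0 -.1 0 0'; python3 st.py w12; python3 slot.py w12; python3 -m creep '0 0 0 0 -.1 0 0;0 0 0 0 -.1 0 0;0 0 0 0 -.1 0 0;0 0 0 0 -.1 0 0;0 0 0 0 -.1 0 0'; python3 st.py; python3 -m creep '0 0 0 0 -.1 0 0;0 0 0 0 -.1 0 0;0 0 0 0 -.1 0 0'; python3 st.py w13; python3 slot.py w13
```

```text
time_s: 17.42
eef_pos: [0.6065, -0.0139, 0.1613]
eef_rot: [0.328, 0.629, 0.324, -0.626]
wrist_force: [-1.3, -0.9, 1.1]
opening: 0.328
yaw -0.6132 pos [ 0.6065 -0.0139  0.1613] tiltcorr ay,az -0.0 -0.0066 F [-1.3 -0.9  1.1] M [-0.045  0.046 -0.103] q6 0.397 op 0.328 corr cm [-0.   -0.16  0.21]
w12 px 97 slot world 0.388 yaw -0.6132 rel 1.0011 len 0.018 [ 0.6012 -0.0151  0.1888]
time_s: 18.1
eef_pos: [0.6059, -0.0136, 0.1615]
eef_rot: [0.479, 0.523, 0.475, -0.522]
wrist_force: [-0.6, -0.1, 0.2]
opening: 0.33
yaw -0.0905 pos [ 0.6059 -0.0136  0.1615] tiltcorr ay,az 0.0023 -0.0042 F [-0.6 -0.1  0.2] M [ 0.003  0.124 -0.002] q6 -0.126 op 0.33 corr cm [-0.   -0.18  0.12]
time_s: 18.48
eef_pos: [0.6055, -0.0136, 0.1615]
eef_rot: [0.553, 0.442, 0.551, -0.442]
wrist_force: [-0.4, -0.2, 0.3]
opening: 0.329
yaw 0.221 pos [ 0.6055 -0.0136  0.1615] tiltcorr ay,az 0.0029 -0.0024 F [-0.4 -0.2  0.3] M [-0.066  0.095 -0.102] q6 -0.438 op 0.329 corr cm [-0.   -0.17  0.07]
w13 px 107 slot world 1.2317 yaw 0.221 rel 1.0107 len 0.0207 [ 0.6033 -0.0152  0.189 ]
```

View pics/w13z.png

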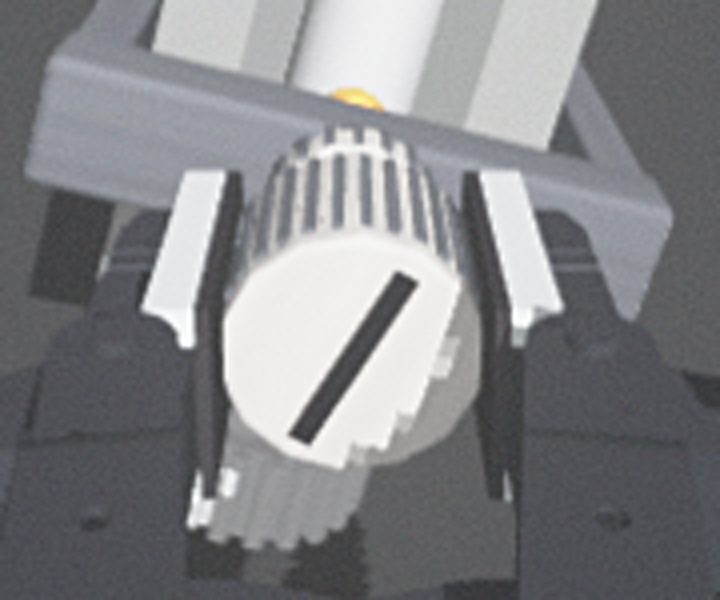

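```bash
sed -i "s/M=((im<75)&(m>0))/k=cv2.morphologyEx(im.astype(np.uint8),cv2.MORPH_BLACKHAT,np.ones((13,13)));M=((k>35)\&(m>0))/; s/(27,25)/(26,23)/" slot.py; python3 slot.py w8 w9 w10 w11 w12 w13
```

```text
w8 px 335 slot world 2.6017 yaw 1.7845 rel 0.8172 len 0.0225 [ 0.6028 -0.0164  0.1893]
w9 px 333 slot world 1.778 yaw 0.96 rel 0.818 len 0.0225 [ 0.6027 -0.0138  0.1891]
w10 px 335 slot world 3.0917 yaw -0.8668 rel 0.8169 len 0.0227 [ 0.6075 -0.0125  0.1887]
w11 px 338 slot world 3.0747 yaw -1.1402 rel 1.0732 len 0.0223 [ 0.6084 -0.0129  0.1888]
w12 px 335 slot world 0.4315 yaw -0.6132 rel 1.0447 len 0.022 [ 0.6071 -0.0118  0.1888]
w13 px 334 slot world 1.2613 yaw 0.221 rel 1.0403 len 0.0219 [ 0.6042 -0.0118  0.189 ]
```

```bash
python3 -m creep '0 0 0 0 -.08 0 0;0 0 0 0 -.08 0 0;0 0 0 0 -.07 0 0;0 0 0 0 0 0 0'; python3 st.py w14; python3 slot.py w14
```

```text
time_s: 19.02
eef_pos: [0.6052, -0.0137, 0.1616]
eef_rot: [0.601, 0.374, 0.599, -0.374]
wrist_force: [0.2, -0.0, -0.9]
opening: 0.333
yaw 0.4568 pos [ 0.6052 -0.0137  0.1616] tiltcorr ay,az 0.0029 -0.0012 F [ 0.2 -0.  -0.9] M [0.045 0.031 0.072] q6 -0.674 op 0.333 corr cm [-0.   -0.15  0.04]
w14 px 327 slot world 1.5053 yaw 0.4568 rel 1.0485 len 0.0219 [ 0.6036 -0.012   0.1891]
```

```bash
python3 - <<'E'
from h import *
_,a,da=snap('scene','sc15'); _,b,db=snap('side','s15'); _,w,_=snap('wrist','w15')
s0=cv2.imread('pics/s4.png'); c0=cv2.imread('pics/scene0.png')
cv2.imwrite('pics/cmp.png',np.hstack([cv2.resize(x,None,fx=5,fy=5,interpolation=cv2.INTER_CUBIC) for x in (s0[170:270,270:350],b[170:270,270:350])]))
cv2.imwrite('pics/sc15z.png',cv2.resize(a[130:300,170:510],None,fx=2.3,fy=2.3))
o=ctrl.get_obs()
for c,d,p in(('side',np.load('pics/s4.npz')['d'],''),('side',db,''),('scene',da,'')):
    v,u=np.mgrid[0:400,0:640]; P=towor(c,np.stack([u,v],-1).reshape(-1,2),d.reshape(-1),o)
    s=P[(P[:,2]>.092)&(P[:,2]<.125)&(abs(P[:,0]-.608)<.02)&(P[:,1]>.035)&(P[:,1]<.13)]; print(c,np.percentile(s[:,1],[98,99,99.8]),s[:,2].max())
E
python3 slot.py w15
```

```text
side [0.09699918 0.09728431 0.09769134] 0.11979107790414288
side [0.09680518 0.09724532 0.09759318] 0.11903559424989012
scene [0.09466697 0.09559947 0.09679808] 0.11786925533963223
w15 px 327 slot world 1.5053 yaw 0.4567 rel 1.0486 len 0.0219 [ 0.6036 -0.012   0.1891]
```

View pics/cmp.png

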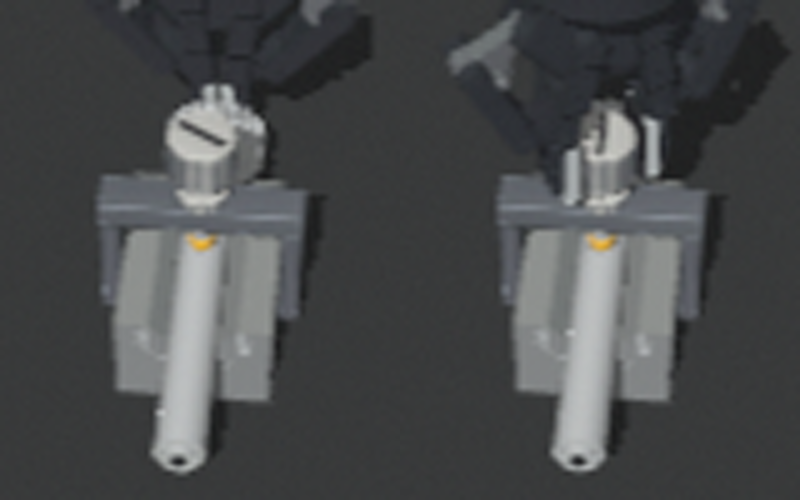

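View pics/sc15z.png

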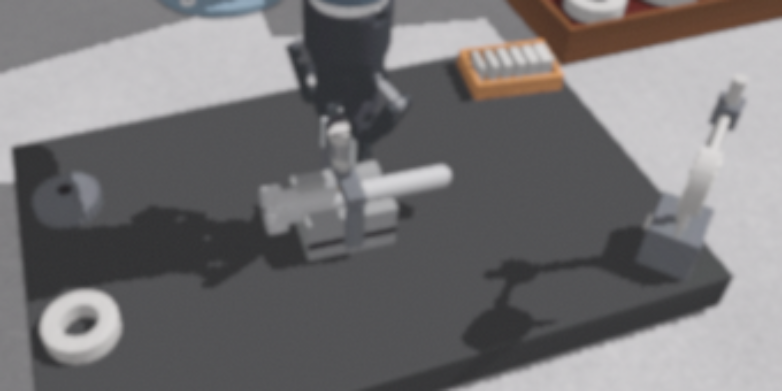

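View pics/w15.png

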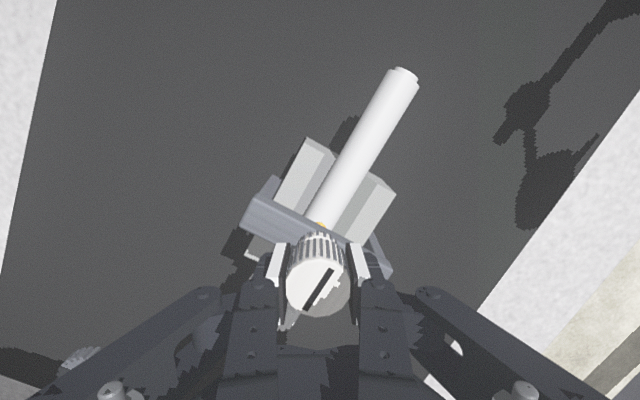

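```bash
python3 -c "
from bench import ctrl
print(ctrl.hand_in())"
```

```text
the job is handed in; nothing more can be done
None
```

The shaft is home against the block, and the thumbscrew is a quarter turn off its seat. The gripper is still holding it there. I handed the job in at about 19 s of the 64 s allowed.

- **Shaft:** I pushed the pinion's end face with the shut fingers. It slid at about 5 N, then stopped dead and held against 24 N. Depth put the shoulder and the block face at the same place, within about 1 mm. The tail was in the same place after the screw work (97.0 mm against 96.8 mm along y), and the pictures show the shaft still in the vee.
- **Seating:** I turned the screw clockwise about 2.67 rad. The torque then jumped from about 0.06 to about 1.2 N m. The fingers slipped about 0.25 rad round the knob at the stop, so I measured from the slot in the knob instead of the hand.
- **Back-off:** The slot turned back 1.572 rad from its seated angle, against 1.571 asked. The fingers moved about 0.03 rad more than the knob at the start of the turn; the slot reading allows for that. The slot had not moved in a second picture, and the wrist force was under 1 N.
- **Other things on the plate:** I only compared these by eye. They looked unmoved in the last scene picture.

One departure from your instructions: three of the small 0.08 rad turns went out through a shell loop instead of being typed out singly.

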